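# Load the filter-media carousel and hold it at the pointer

## Robot

A 6-joint arm with a two-finger parallel gripper is mounted at the origin on the work surface. World frame = base frame: x ahead of the robot, y to its left, z up, the work surface at z = 0. Lengths are in m, angles in degrees, forces in N, time in s.
With the tool pointing down it reaches from about 0.4 to 0.825 m from the base axis. Payload 7 kg.
Tool frame: the origin (TCP) lies between the finger pads, 19 mm behind the fingertips; this is the grasp point; z points along the fingers, y is the line along which they close (so a half turn about z gives the same grasp; the last joint's range is limited). The gripper opens to 88 mm and grips with 3 to 60 N. Pads are 19 mm wide; open, the fingers measure 130 mm over their backs; the gripper's body (78 mm by 193 mm) begins 47 mm behind the grasp point.
Start: joints at [82.225, 20.546, 0.682, 0, -70.136, -16.507], TCP at [0.278, 0.615, 0.245] pointing down, gripper open.
Joint ranges: [-176.03, 176.03], [-82.01, 121.73], [-58.28, 71.71], [-173.87, 95.51], [-174.79, -0.11], [-173.66, 173.66]. Speed limits (degrees/s): [136.94, 136.94, 172.46, 180, 180, 180].

## Interface

Orientations are given as [roll, pitch, yaw] about the fixed x, y, z axes, in that order (R = Rz(yaw) Ry(pitch) Rx(roll)).
In Python, from plant import r, vision, telemetry gives the robot as it stands (r), with the cameras (vision) and the readings (telemetry).
- The arm moves only by the tool hand_motion, called after "Request:" by a JSON object that holds its "name" and its "arguments". Schema: {"type":"object","properties":{"ticks":{"type":"object","properties":{"motion":{"type":"array","items":{"type":"array","items":{"type":"number"},"minItems":6,"maxItems":6},"minItems":1,"maxItems":12}},"additionalProperties":false,"required":["motion"]},"finger_gap":{"type":"number"},"force":{"type":"number"},"only":{"type":"string"},"quiet":{"type":"boolean"},"lines":{"type":"string"}},"required":["ticks"],"additionalProperties":false}. ticks is an object whose key "motion" holds a list of rows, 1 to 12 of them, each of 6 numbers: dx, dy, dz in parts of the range, where 1.0 means 50 cm, then a rotation vector rx, ry, rz in normalised numbers (1 is 180 degrees); each row is the pose to reach, as a shift and turn from the pose commanded when the call began, along the tool's axes at that moment; what a row does not reach only later rows make up. A row lasts 1/12 s, in which the tool goes at most 0.0417 m and 7.16 degrees, less where a joint would pass 70% of its speed; a pose out of reach is approached as far as the arm can. finger_gap is the finger opening in m, set as the call begins (left out keeps the last). The fingers move at their own pace and stop on an object; force is the grip in N (left out, the last holds). Time passes only in rows, so rows that do not move let the fingers close. The tool returns the time, the measured TCP pose, the force, the opening and the grip force at its end. only (a regular expression) keeps the lines of the reply that match it, lines (a string "A,B") keeps lines A to B, and quiet returns only ok. Input that does not fit is refused with a message, and nothing moves.
- telemetry.get_state(): the state, without advancing time (a new reading comes with each control period).
- vision.capture(name): name is "side" or "top"; returns a dict with "frame" (480x640x3 uint8, red, green, blue), "z_map" (480x640 float32, m along the optical axis (not along the pixel's ray), 0 where there is no reading), "fx", "fy", "cx", "cy" (pixels), "cam_to_world" (4x4, takes a point from camera to world coordinates). Camera axes: x right, y down, z forward; pixel columns grow to the right and rows downward; lengths in m; the calibration is good to about 2 mm. A picture is of the moment at which its call begins.
- r.close_job(): hands the job in; it is judged then, once.
The state is a dict: "time_s": time; "joints": joint angles; "qd": joint speeds; "joint_torque": joint torques, N m; "tcp_pos": TCP position; "eef_rot": TCP orientation; "contact_force": force on the tool from outside, world axes, zero at the start; "moment": the same for the moment, N m; "gripper_width": finger opening in m; "gripper_force": force on a finger pad.
Only numpy, scipy, OpenCV 4.12 (cv2) and the standard library are available. Lean on these libraries where they do the work, as an engineer would, in place of code of your own. Each camera call takes 0.05 s, during which the arm holds its last target. There are 200 camera calls.

## Task

Tip the hinged tray so that all four ceramic balls roll into the open bin on the carousel, and lower the tray back onto its stand. Then take the carousel by its tall upright post and turn it until the open bin, balls inside, points squarely at the steel pointer cone, and finish while still holding the post there: the carousel springs back if released, so do not let go. Leave the half-log, the dish and the spray bottle where they are.

Things in the scene. Friction and masses are not known exactly. Their poses are not given: they have to be found in the camera images.
- feeder: Fixed plywood board carrying carousel and tipping tray; place and yaw vary. Origin on the carousel's vertical axis at table height, z up, +y from the axis towards the tray. Board: 150 mm around the axis, 320 mm along +y. Carousel: white disc 280 mm across, top at 42 mm, with an open square bin, three lidded jars (tops at most 114 mm above the table) and a tall post.
- carousel: The turning disc with all on it. Origin on its axis, 30 mm above the table (underside), z up; its own +y points to the bin, its -x to the post. At the start its axes agree with the feeder's within 0.06 rad; it can turn 2.6 rad counter-clockwise from above. A spring of 0.12 N m per rad turns it back when released (about 2 N at the post). The pointer needs a turn of about 1.05 to 2.1 rad.
- tray (a joint): Tilt of the tray, rad: 0 on its stand, growing as the rear bar is lifted about the hinge, limit 1.15. It falls back to 0 by its weight (about 250 g) if released. At 0 the floor slopes 0.09 rad down to the rear, so the balls stay at the back; they roll out over the open nose above about 0.15; 0.8 empties it surely.
- tray_hinge (a point): Middle of the tray's hinge axis, which is parallel to the feeder's x, 155 mm above the table, 150 mm from the carousel's axis along the feeder's +y. The grey tray is 66 mm wide (58 inside), 175 mm long, walls 36 mm high; the open nose reaches 50 mm from the hinge over the bin, the rear wall is 125 mm the other way.
- tray_bar (a point): Middle of the tray's steel lifting bar: round, 12 mm thick, level, parallel to the feeder's x, about 80 mm clear between its arms. At tilt 0 it is 150 mm from the hinge along the feeder's +y and 45 mm above it (200 mm above the table), 25 mm behind the rear wall and about 20 mm higher than that wall's top. It moves with the tray.
- post_top (a point): Centre of the top end of the tall upright round steel post on the carousel, for turning it: 16 mm thick, 105 mm from the carousel's axis, a quarter turn (counter-clockwise from above) past the bin. Its top is 185 mm above the table, higher than all else on the carousel; its foot stands on the disc.
- bin_floor (a point): Middle of the inner floor of the open aluminium bin on the carousel, 46 mm above the table, 85 mm from the carousel's axis. Bin 90 mm square, walls 4 mm; rim 112 mm above the table, the wall next to the axis 137 mm. The bin is the only open container on the carousel; it points along the line from the axis through this point.
- pointer: Fixed steel cone on a dark block on the table in front of the carousel, its tip aimed level at the carousel's axis. The body's origin lies on the carousel's axis at table height; its +x points from the axis outward along the cone, the tip 156 mm and the block's back 207 mm from the axis; 52 mm high. Its direction varies.
- ball1_center (a point): Centre of an unglazed ceramic filter ball, 26 mm in diameter, about 22 g; number 1 of four, lying at the rear of the tray at the start.
- ball2_center (a point): Centre of an unglazed ceramic filter ball, 26 mm in diameter, about 22 g; number 2 of four, lying at the rear of the tray at the start.
- ball3_center (a point): Centre of an unglazed ceramic filter ball, 26 mm in diameter, about 22 g; number 3 of four, lying at the rear of the tray at the start.
- ball4_center (a point): Centre of an unglazed ceramic filter ball, 26 mm in diameter, about 22 g; number 4 of four, lying at the rear of the tray at the start.
- half_log: Bystander: loose terracotta half-log hide, 130 x 101 mm, 51 mm high; origin underneath its middle.
- dish: Bystander: loose frosted glass dish, 100 mm across, 35 mm high; origin underneath its middle.
- spray: Bystander: loose plastic spray bottle, 72 mm in diameter, 211 mm high; origin underneath its middle.

How it is judged:
By the outcome, as a careful person would: the job done as asked, in the order asked, and still so for the second after the job is handed in, while the arm keeps its last pose, push and grip.
It also fails if it takes over 58 s, if anything falls off the work surface, if the arm or the gripper's body presses on something with over 40 N, if the wrist force passes 120 N, or if a joint passes its speed limit or range.

## Working session

There is one attempt and no reset: what is moved stays moved. The work goes in short steps, Python scripts to look and compute and a tool call to move; the robot and the scene stay as the last step left them, time stands still between calls to the robot, and variables do not carry over. Pictures are saved under pics/ and viewed, at most 10 in all, crops included, and the job is handed in when it is done.

```bash
ls; mkdir -p pics
```

Run:
```python
from plant import r, vision, telemetry
import cv2,pickle
for n in("side","top"):
    c=vision.capture(n); cv2.imwrite(f"pics/{n}0.png",c["frame"][:,:,::-1]); pickle.dump(c,open(f"{n}0.pkl","wb"))
    print(n,c["fx"],c["cx"],c["cy"],c["cam_to_world"].round(3).tolist())
s=telemetry.get_state();print(s)
```

```text
pics
plant.py
side 527.2518505208368 324.5405309934842 241.14910115457732 [[0.918, -0.297, 0.262, 0.176], [-0.396, -0.705, 0.588, -0.834], [0.01, -0.644, -0.765, 1.233], [0.0, 0.0, 0.0, 1.0]]
top 486.06719849723294 312.8922454474912 226.88575098499282 [[0.012, -0.987, 0.161, 0.368], [-1.0, -0.014, -0.011, 0.03], [0.013, -0.161, -0.987, 1.217], [0.0, 0.0, 0.0, 1.0]]
{'time_s': 0.1, 'joints': array([ 8.22242084e+01,  2.05873577e+01,  6.38672464e-01, -1.77224789e-02,
       -7.01364980e+01, -1.65064545e+01]), 'qd': array([-0.0994714 , -0.18595089, -0.02026121,  0.13116309,  0.08859599,
       -0.03361303]), 'joint_torque': array([-8.28234788e-04, -5.84165096e+01,  2.93749058e+01,  7.01536417e+00,
        1.01521148e-02, -5.00797807e-05]), 'tcp_pos': array([0.27743923, 0.61488985, 0.24451344]), 'eef_rot': array([ 1.79913593e+02, -8.23025161e-03, -2.42882740e+01]), 'contact_force': array([-0.72350509,  0.12361233,  0.1103029 ]), 'moment': array([ 0.01202758, -0.00633958,  0.00067032]), 'gripper_force': 0.0, 'gripper_width': 0.08744976908903536}
```

View pics/top0.png

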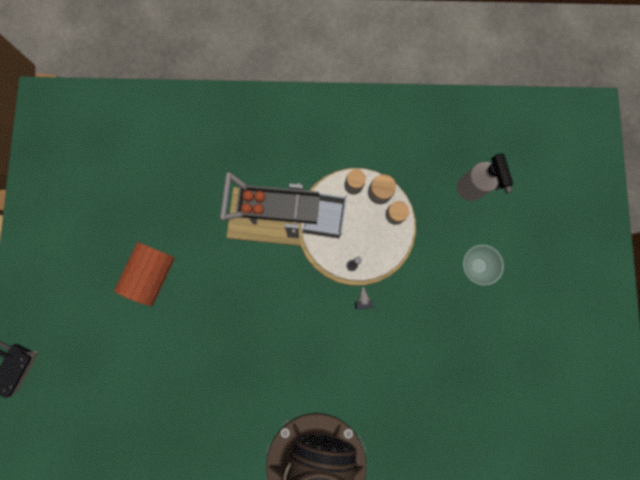

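View pics/side0.png

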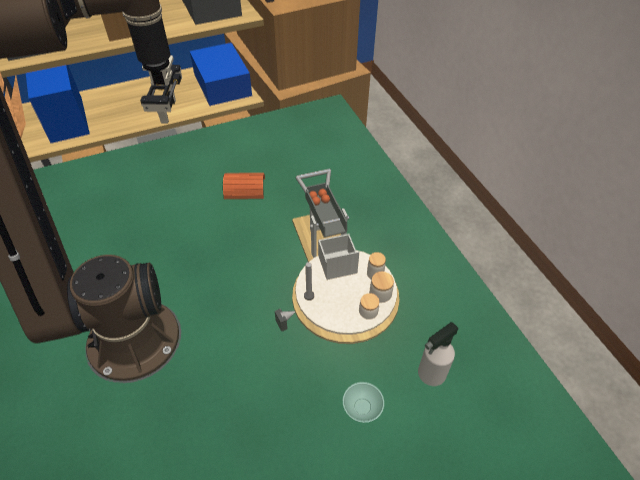

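The top view shows the disc centred at about (358,225), the bar at about (228,196), the balls near (253,202), the post at (354,263), the pointer cone at (364,298) and the bin at (325,217). The side view agrees. Next I'll measure these with depth.

Create h.py:
```python
import numpy as np,pickle,cv2
def cloud(c):
    z=c["z_map"];v,u=np.mgrid[:480,:640]
    P=np.stack([(u-c["cx"])/c["fx"]*z,(v-c["cy"])/c["fy"]*z,z],-1)
    T=c["cam_to_world"];W=P@T[:3,:3].T+T[:3,3];W[z==0]=np.nan;return W
def ray(c,u,v,h):
    T=c["cam_to_world"];d=T[:3,:3]@[(u-c["cx"])/c["fx"],(v-c["cy"])/c["fy"],1];return T[:3,3]+d*(h-T[2,3])/d[2]
```

Run:
```python
from h import *
from scipy.optimize import least_squares
for n in("top","side"):
    c=pickle.load(open(n+"0.pkl","rb"));W=cloud(c);f=c["frame"].astype(int)
    x,y,z=W[...,0],W[...,1],W[...,2]
    near=(np.hypot(x-.58,y+.06)<.5)
    white=(f.min(-1)>130)&(abs(z-.042)<.006)&near
    m=white.astype(np.uint8);k,l,s,_=cv2.connectedComponentsWithStats(m);m=l==1+s[1:,4].argmax()
    h=cv2.convexHull(np.argwhere(m)[:,::-1].astype(np.int32))[:,0]
    p=np.array([ray(c,u,v,.042)[:2] for u,v in h])
    q=least_squares(lambda a:np.hypot(*(p-a[:2]).T)-a[2],[.58,-.06,.14],loss="soft_l1",f_scale=.002).x
    print(n,"disc",q.round(4),len(p),"z",np.nanmedian(z[m]).round(4))
    A=q[:2];d=np.hypot(x-A[0],y-A[1])
    b=(z>.185)&(z<.215)&(d>.24)&(d<.34)&(y>A[1])
    print("bar",b.sum(),np.nanmean(W[b],0).round(4),"far")
    vu=np.argwhere(b);print(vu.min(0),vu.max(0))
    po=(z>.165)&(z<.2)&(d<.12)&(x<A[0]); print("post",po.sum(),np.nanmean(W[po],0).round(4),np.nanmax(z[po]) if po.any() else 0)
    pt=(z>.01)&(z<.06)&(d>.145)&(d<.22)&(x<A[0])&(y<A[1]+.12)&(f.max(-1)-f.min(-1)<25);Q=W[pt]
    g=np.nanmean(Q,0);print("pointer",pt.sum(),g.round(4),np.degrees(np.arctan2(g[1]-A[1],g[0]-A[0])).round(1),d[pt].min().round(3),d[pt].max().round(3))
    red=(f[...,0]>1.6*f[...,1])&(z>.13)&(z<.2)&(d<.3)&(d>.2);print("balls",red.sum(),np.nanmean(W[red],0).round(4))
    big=cv2.resize(c["frame"][140:320,200:440] if n=="top" else c["frame"][155:345,250:430],None,fx=3,fy=3,interpolation=cv2.INTER_CUBIC)
    cv2.imwrite(f"pics/{n}z.png",big[:,:,::-1])
```

```text
top disc [ 0.5713 -0.0913  0.1385] 37 z 0.0421
bar 407 [0.5976 0.201  0.201 ] far
[172 220] [219 255]
post 73 [ 0.4967 -0.0416  0.1842] 0.1975708235257676
pointer 228 [ 0.3828 -0.1046  0.0473] -176.0 0.156 0.206
balls 372 [0.5948 0.147  0.1689]
side disc [ 0.5702 -0.0969  0.1387] 37 z 0.0421
bar 222 [0.5965 0.1949 0.1998] far
[169 296] [195 330]
post 81 [ 0.4932 -0.0521  0.1801] 0.19726944913926125
pointer 221 [ 0.3775 -0.1168  0.0415] -174.1 0.157 0.208
balls 174 [0.5939 0.1439 0.1682]
```

View pics/topz.png

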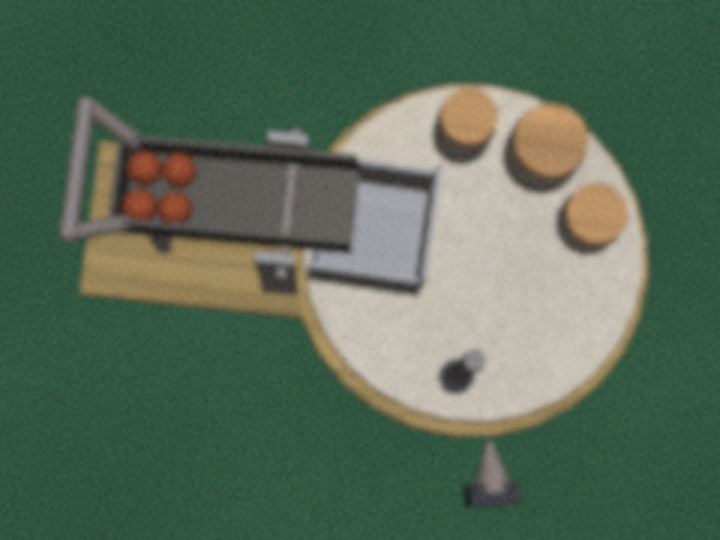

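The crop shows the bar ends at about (229,173) and (223,218), the post top at about (358,259) with the post leaning as perspective, and the cone tip at (363,287). The two cameras differ by about 5 mm in y, so I'll refine the values and average them.

Run:
```python
from h import *
Ax={"top":(.5713,-.0913),"side":(.5702,-.0969)}
for n in("top","side"):
    c=pickle.load(open(n+"0.pkl","rb"));W=cloud(c);f=c["frame"].astype(int);A=np.array(Ax[n])
    x,y,z=np.moveaxis(W,-1,0);d=np.hypot(x-A[0],y-A[1]);a=np.degrees(np.arctan2(y-A[1],x-A[0]))
    b=(abs(z-.2)<.015)&(d>.2)&(d<.36)&(a>60)&(a<110)
    for yaw in [0]:
        P=W[b]; e=np.array([np.sin(np.radians(5)),np.cos(np.radians(5))]);s=P[:,:2]@e
        k=s>np.percentile(s,97)-.014; Q=P[k]; g=Q.mean(0); V=np.linalg.svd(Q[:,:2]-g[:2])[2][0]; V*=np.sign(V[0])
        t=(Q[:,:2]-g[:2])@V
        print(n,"bar mid",(g[:2]+V*(t.max()+t.min())/2).round(4),"z",np.percentile(Q[:,2],95).round(4),"len",np.ptp(t).round(3),"yaw",np.degrees(np.arctan2(V[1],V[0])).round(1),"dist axis",np.hypot(*(g[:2]-A)).round(3),"dir",np.degrees(np.arctan2(*(g[:2]-A)[::-1])).round(1))
    p=(z>.178)&(z<.195)&(d>.08)&(d<.13)&(a%360>140)&(a%360<220);Q=W[p]
    print("post",p.sum(),Q.mean(0).round(4),np.hypot(*(Q.mean(0)[:2]-A)).round(3),np.degrees(np.arctan2(*(Q.mean(0)[:2]-A)[::-1])).round(1))
    p=(z>.012)&(d>.152)&(d<.212)&(a%360>160)&(a%360<210)&(f.max(-1)-f.min(-1)<30);Q=W[p];g=Q.mean(0)
    near=Q[np.hypot(*(Q[:,:2]-A).T)<.172]
    print("pointer",np.degrees(np.arctan2(*(g[:2]-A)[::-1])).round(1),"tip",np.degrees(np.arctan2(*(near.mean(0)[:2]-A)[::-1])).round(1),len(near))
    # bin rim
    p=(z>.1)&(z<.142)&(d<.15)&(a>50)&(a<125)&(f.max(-1)-f.min(-1)<40);print("binrim",p.sum(),W[p].mean(0).round(3))
```

```text
top bar mid [0.5989 0.2062] z 0.2084 len 0.103 yaw -5.2 dist axis 0.299 dir 84.8
post 43 [ 0.4674 -0.0759  0.1844] 0.105 171.6
pointer -176.0 tip -175.8 27
binrim 218 [ 0.568 -0.014  0.118]
side bar mid [0.5962 0.1995] z 0.2085 len 0.103 yaw -5.3 dist axis 0.298 dir 84.9
post 35 [ 0.4658 -0.0836  0.1829] 0.105 172.8
pointer -174.1 tip -175.0 15
binrim 456 [ 0.575 -0.019  0.115]
```

View pics/sidez.png

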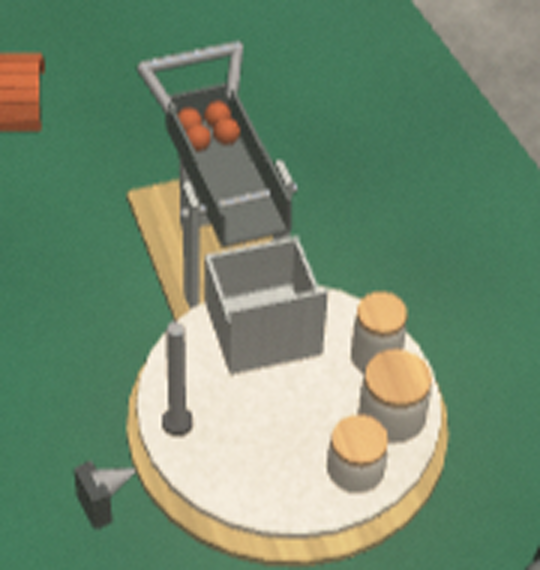

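Both cameras agree with the stated sizes: the bar is at about (0.598, 0.203) with feeder yaw −5.2°, and the axis is at about (0.571, −0.094). The post bears about 172° and the pointer about 185°. Next I'll work out the approach in the tool axes.

Create go.py:
```python
import sys,json,numpy as np
from scipy.spatial.transform import Rotation as R
from plant import r, vision, telemetry
def delta(p,yaw=None,s=None):
    s=s or telemetry.get_state();Rt=R.from_euler("xyz",s["eef_rot"],degrees=True)
    d=Rt.inv().apply(np.array(p)-s["tcp_pos"])
    w=np.zeros(3) if yaw is None else (Rt.inv()*R.from_euler("xyz",[180,0,yaw],degrees=True)).as_rotvec(degrees=True)
    return d.round(4).tolist()+w.round(2).tolist()
if __name__=="__main__":
    a=[float(x) for x in sys.argv[1:]];print(delta(a[:3],a[3] if len(a)>3 else None))
```

```bash
python3 go.py .5975 .203 .26 -5.2
```

```text
[0.4612, 0.2438, -0.0151, 0.09, 0.01, -19.09]
```

Units first: shifts go in shares of 50 cm and turns go in shares of 180 degrees. So 0.4 m / 0.5 = 0.8, 0.365 m / 0.5 = 0.73, -19.1 degrees / 180 = -0.1061.

Request:
{"name": "hand_motion", "arguments": {"ticks": {"motion": [[0.04,0.02,-0.01,0,0,-0.0056],[0.1,0.052,-0.02,0,0,-0.0167],[0.17,0.09,-0.03,0,0,-0.0278],[0.24,0.126,-0.03,0,0,-0.0389],[0.31,0.164,-0.03,0,0,-0.05],[0.38,0.2,-0.03,0,0,-0.0611],[0.45,0.238,-0.03,0,0,-0.0722],[0.52,0.274,-0.03,0,0,-0.0833],[0.59,0.312,-0.03,0,0,-0.0944],[0.66,0.348,-0.03,0,0,-0.1061],[0.73,0.386,-0.03,0,0,-0.1061],[0.8,0.42,-0.03,0,0,-0.1061]]}, "finger_gap": 0.05, "force": 10}}

```text
time_s: 1.1
tcp_pos: [0.5564, 0.2574, 0.2602]
eef_rot: [180.0, 0.0, -5.2]
contact_force: [0.7, 1.3, 0.2]
gripper_width: 0.05
gripper_force: 0.0
```

```bash
python3 go.py .5975 .203 .26 -5.2
```

```text
[0.0458, 0.0505, 0.0002, 0.01, 0.02, 0.04]
```

To row units: 0.052 m / 0.5 = 0.104, 0.05 m / 0.5 = 0.1.

Request:
{"name": "hand_motion", "arguments": {"ticks": {"motion": [[0.03,0.034,0,0,0,0],[0.062,0.068,0,0,0,0],[0.092,0.1,0,0,0,0],[0.092,0.1,0.03,0,0,0],[0.092,0.1,0.06,0,0,0],[0.092,0.1,0.086,0,0,0],[0.092,0.1,0.104,0,0,0],[0.092,0.1,0.104,0,0,0]]}}}

```text
time_s: 1.77
tcp_pos: [0.596, 0.2048, 0.2058]
eef_rot: [179.9, 0.2, -5.2]
contact_force: [-0.0, 0.3, -0.2]
gripper_width: 0.0493
gripper_force: 0.0
```

Run:
```python
from plant import r, vision, telemetry
import cv2
a=[]
for n,(u,v) in(("top",(228,196)),("side",(315,185))):
    f=vision.capture(n)["frame"];a.append(cv2.resize(f[v-50:v+50,u-65:u+65],(390,300),interpolation=cv2.INTER_CUBIC))
cv2.imwrite("pics/bar1.png",cv2.hconcat(a)[:,:,::-1])
```

```text
(no output)
```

View pics/bar1.png

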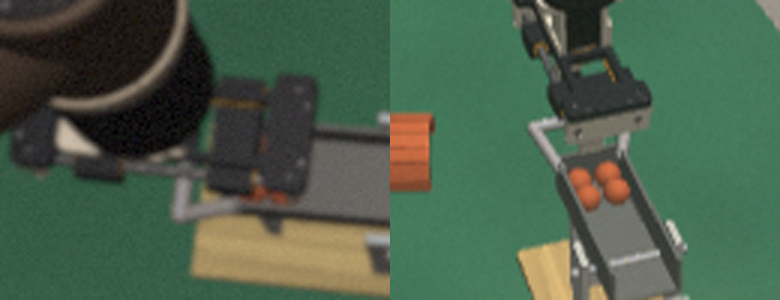

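The side view, on the right, shows the fingers straddling the bar centrally between its arms (bar at about 530–630, 125). No contact is reported, so I'll close lightly.

Request:
{"name": "hand_motion", "arguments": {"ticks": {"motion": [[0,0,0,0,0,0],[0,0,0,0,0,0],[0,0,0,0,0,0],[0,0,0,0,0,0],[0,0,0,0,0,0],[0,0,0,0,0,0]]}, "finger_gap": 0, "force": 12}}

```text
time_s: 2.37
tcp_pos: [0.5971, 0.2055, 0.2086]
eef_rot: [-180.0, -0.0, -5.2]
contact_force: [0.9, 0.6, -0.0]
gripper_width: 0.0154
gripper_force: 0.0
```

Run:
```python
import numpy as np
for t in np.arange(0,.91,.05):
    a=np.arctan2(45,150);R=np.hypot(150,45);print(t.round(2),(R*(np.cos(a+t)-np.cos(a))).round(1),(R*(np.sin(a+t)-np.sin(a))).round(1))
```

```text
0.0 0.0 0.0
0.05 -2.4 7.4
0.1 -5.2 14.8
0.15 -8.4 21.9
0.2 -11.9 28.9
0.25 -15.8 35.7
0.3 -20.0 42.3
0.35 -24.5 48.7
0.4 -29.4 54.9
0.45 -34.5 60.8
0.5 -39.9 66.4
0.55 -45.6 71.8
0.6 -51.6 76.8
0.65 -57.8 81.6
0.7 -64.3 86.1
0.75 -70.9 90.2
0.8 -77.8 94.0
0.85 -84.8 97.4
0.9 -92.0 100.5
```

Request:
{"name": "hand_motion", "arguments": {"ticks": {"motion": [[0,0,0,0,0,0],[0,0,0,0,0,0],[0,0,0,0,0,0]]}}}

```text
time_s: 2.62
tcp_pos: [0.597, 0.2046, 0.2085]
eef_rot: [179.9, 0.0, -5.2]
contact_force: [-0.6, -4.7, 0.9]
gripper_width: 0.0115
gripper_force: 12.0
```

To row units: -0.0423 m / 0.5 = -0.0846, -0.0357 m / 0.5 = -0.0714.

Request:
{"name": "hand_motion", "arguments": {"ticks": {"motion": [[0,0.0048,-0.0148,0,0,0],[0,0.0104,-0.0296,0,0,0],[0,0.0168,-0.0438,0,0,0],[0,0.0168,-0.0438,0,0,0],[0,0.0238,-0.0578,0,0,0],[0,0.0238,-0.0578,0,0,0],[0,0.0316,-0.0714,0,0,0],[0,0.0316,-0.0714,0,0,0],[0,0.04,-0.0846,0,0,0],[0,0.04,-0.0846,0,0,0],[0,0.04,-0.0846,0,0,0],[0,0.04,-0.0846,0,0,0]]}}}

```text
time_s: 3.62
tcp_pos: [0.5952, 0.1854, 0.2511]
eef_rot: [-180.0, -0.0, -5.2]
contact_force: [-0.0, -1.9, -4.3]
gripper_width: 0.0113
gripper_force: 12.0
```

Run:
```python
from h import *
from plant import r, vision, telemetry
c=vision.capture("side");W=cloud(c);f=c["frame"].astype(int)
red=(f[...,0]>1.6*f[...,1])&(f[...,0]>80)&(abs(W[...,0]-.585)<.09)&(abs(W[...,1]-.06)<.2);print(red.sum(),np.nanmean(W[red],0).round(3))
```

```text
184 [0.583 0.037 0.175]
```

To row units: 0.0578 m / 0.5 = 0.1156, -0.0517 m / 0.5 = -0.1034.

Request:
{"name": "hand_motion", "arguments": {"ticks": {"motion": [[0,0,0,0,0,0],[0,0,0,0,0,0],[0,0.009,-0.0128,0,0,0],[0,0.0188,-0.0252,0,0,0],[0,0.029,-0.037,0,0,0],[0,0.04,-0.0482,0,0,0],[0,0.0512,-0.059,0,0,0],[0,0.0632,-0.069,0,0,0],[0,0.0756,-0.0786,0,0,0],[0,0.0886,-0.0876,0,0,0],[0,0.1018,-0.0958,0,0,0],[0,0.1156,-0.1034,0,0,0]]}}}

```text
time_s: 4.67
tcp_pos: [0.5905, 0.1282, 0.3048]
eef_rot: [-179.9, -0.2, -5.2]
contact_force: [-2.2, 4.3, 4.9]
gripper_width: 0.0114
gripper_force: 12.0
```

Request:
{"name": "hand_motion", "arguments": {"ticks": {"motion": [[0,0.014,-0.0068,0,0,0],[0,0.014,-0.0068,0,0,0],[0,0.014,-0.0068,0,0,0],[0,0.014,-0.0068,0,0,0]]}}}

```text
time_s: 5.0
tcp_pos: [0.5899, 0.1214, 0.3079]
eef_rot: [-179.9, -0.2, -5.2]
contact_force: [-5.3, 4.7, 8.1]
gripper_width: 0.0116
gripper_force: 12.0
```

Run:
```python
from h import *
from plant import r, vision, telemetry
c=vision.capture("side");W=cloud(c);f=c["frame"].astype(int)
red=(f[...,0]>1.6*f[...,1])&(f[...,0]>80)&(abs(W[...,0]-.585)<.09)&(abs(W[...,1]-.06)<.2);print(red.sum(),np.nanmean(W[red],0).round(3))
cv2.imwrite("pics/s2.png",cv2.resize(c["frame"][155:345,250:430],None,fx=3,fy=3)[:,:,::-1])
```

```text
0 [nan nan nan]<stdin>:4: RuntimeWarning: Mean of empty slice
```

View pics/s2.png

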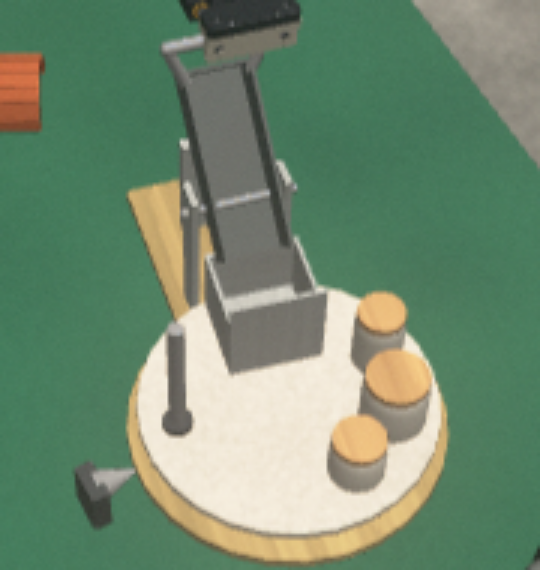

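The tray is tipped and empty, and nothing lies on the disc, so the balls are down in the bin. Lowering now, back along the arc.

To row units: 0.097 m / 0.5 = 0.194, -0.0848 m / 0.5 = -0.1696.

Request:
{"name": "hand_motion", "arguments": {"ticks": {"motion": [[0,-0.0278,0.0144,0,0,0],[0,-0.054,0.0316,0,0,0],[0,-0.0784,0.0512,0,0,0],[0,-0.1006,0.0732,0,0,0],[0,-0.1206,0.0974,0,0,0],[0,-0.138,0.1234,0,0,0],[0,-0.1458,0.137,0,0,0],[0,-0.1528,0.151,0,0,0],[0,-0.1592,0.1652,0,0,0],[0,-0.1648,0.18,0,0,0],[0,-0.1696,0.194,0,0,0],[0,-0.1696,0.194,0,0,0]]}}}

```text
time_s: 6.05
tcp_pos: [0.5973, 0.2045, 0.2084]
eef_rot: [179.9, -0.0, -5.2]
contact_force: [5.1, -4.8, -2.3]
gripper_width: 0.0114
gripper_force: 12.0
```

Request:
{"name": "hand_motion", "arguments": {"ticks": {"motion": [[0,0,0,0,0,0],[0,0,0,0,0,0],[0,0,0,0,0,0]]}}}

```text
time_s: 6.3
tcp_pos: [0.5973, 0.2045, 0.2085]
eef_rot: [180.0, -0.0, -5.2]
contact_force: [5.0, -3.9, -2.0]
gripper_width: 0.0116
gripper_force: 12.0
```

Run:
```python
from h import *
from plant import r, vision, telemetry
c=vision.capture("top");W=cloud(c);f=c["frame"].astype(int)
red=(f[...,0]>1.6*f[...,1])&(f[...,0]>70)&(abs(W[...,0]-.585)<.12)&(abs(W[...,1]-.06)<.2);print(red.sum(),np.nanmean(W[red],0).round(3))
cv2.imwrite("pics/t3.png",cv2.resize(c["frame"][140:320,200:440],None,fx=3,fy=3)[:,:,::-1])
```

```text
194 [ 0.577 -0.034  0.082]
```

View pics/t3.png

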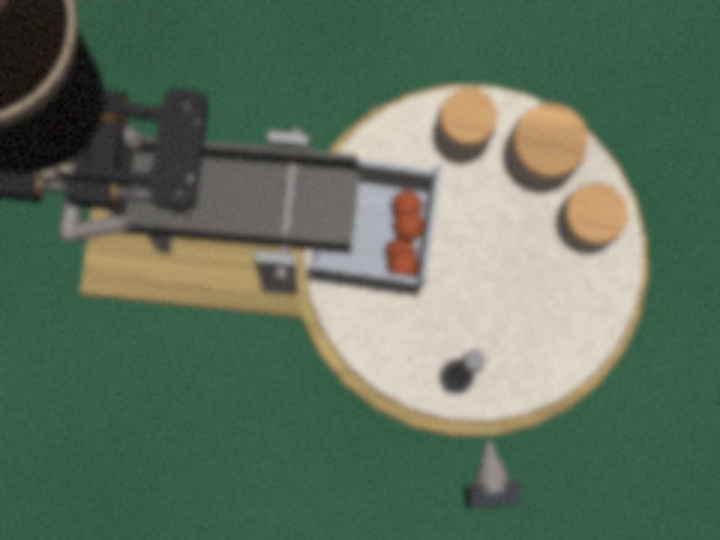

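All four balls show in the bin against its inner wall, at crop (402–408, 203–263), and the tray is down. Releasing the bar and rising.

Request:
{"name": "hand_motion", "arguments": {"ticks": {"motion": [[0,0,0,0,0,0],[0,0,0,0,0,0],[0,0,0,0,0,0],[0,0,0,0,0,0],[0,0,-0.024,0,0,0],[0,0,-0.06,0,0,0],[0,0,-0.12,0,0,0],[0,0,-0.12,0,0,0]]}, "finger_gap": 0.06, "force": 12}}

```text
time_s: 7.02
tcp_pos: [0.5995, 0.2062, 0.2758]
eef_rot: [-179.8, -0.5, -5.1]
contact_force: [1.6, 0.0, 1.6]
gripper_width: 0.0578
gripper_force: 0.0
```

```bash
python3 go.py .4665 -.08 .265 -45
```

Run:
```python
from h import *
from plant import r, vision, telemetry
c=vision.capture("side");W=cloud(c);b=np.isfinite(W[...,2])&(abs(W[...,2]-.2)<.012)&(abs(W[...,0]-.597)<.07)&(abs(W[...,1]-.2)<.02)
print(b.sum(),W[b].mean(0).round(3),telemetry.get_state()["joints"].round(1))
```

```text
[-0.107, 0.297, 0.0088, -0.37, -0.36, 39.87]
197 [0.596 0.197 0.201] [ 36.7  15.5  -2.9   0.1 -71.2  48.2]
```

To row units: 0.297 m / 0.5 = 0.594, 0.008 m / 0.5 = 0.016, -48.6 degrees / 180 = -0.27.

Request:
{"name": "hand_motion", "arguments": {"ticks": {"motion": [[-0.012,0.034,0,0,0,-0.0167],[-0.034,0.094,0,0,0,-0.0444],[-0.058,0.16,0.002,0,0,-0.0778],[-0.082,0.228,0.004,0,0,-0.1111],[-0.106,0.294,0.006,0,0,-0.1444],[-0.13,0.36,0.008,0,0,-0.1778],[-0.154,0.428,0.01,0,0,-0.2111],[-0.178,0.494,0.012,0,0,-0.2444],[-0.198,0.55,0.014,0,0,-0.27],[-0.21,0.584,0.016,0,0,-0.27],[-0.214,0.594,0.018,0,0,-0.27],[-0.214,0.594,0.018,0,0,-0.27]]}, "finger_gap": 0.06}}

```text
time_s: 8.07
tcp_pos: [0.4631, -0.0816, 0.2602]
eef_rot: [180.0, -0.0, 43.3]
contact_force: [0.1, -0.7, 0.1]
gripper_width: 0.0598
gripper_force: 0.0
```

```bash
python3 go.py .4665 -.08 .168 43.5
python3 -c "
from h import *
from plant import r, vision, telemetry
for n,A in(('top',(.5713,-.0913)),('side',(.5702,-.0969))):
    W=cloud(vision.capture(n));x,y,z=np.moveaxis(W,-1,0);p=(abs(z-.1845)<.006)&(np.hypot(x-.467,y+.08)<.03);print(n,p.sum(),W[p].mean(0).round(4))
    q=(abs(z-.2)<.012)&(abs(x-.597)<.07)&(abs(y-.2)<.02);print('bar',q.sum(),W[q].mean(0).round(3))
"
```

```text
[0.0035, 0.0011, 0.0922, 0.01, -0.04, -0.21]
top 0 [nan nan nan]
bar 373 [0.598 0.203 0.202]
side 30 [ 0.4661 -0.0842  0.1844]
bar 25 [0.643 0.191 0.199]<string>:5: RuntimeWarning: Mean of empty slice.
  ret = um.true_divide(
```

Descend around the post and close.

To row units: 0.092 m / 0.5 = 0.184, 0.09 m / 0.5 = 0.18.

Request:
{"name": "hand_motion", "arguments": {"ticks": {"motion": [[0.006,0.002,0.02,0,0,0],[0.007,0.002,0.07,0,0,0],[0.007,0.002,0.12,0,0,0],[0.007,0.002,0.16,0,0,0],[0.007,0.002,0.18,0,0,0],[0.007,0.002,0.184,0,0,0]]}}}

```text
time_s: 8.67
tcp_pos: [0.4661, -0.0785, 0.1653]
eef_rot: [-179.9, 0.2, 43.5]
contact_force: [-0.1, -0.1, -0.3]
gripper_width: 0.0599
gripper_force: 0.0
```

Request:
{"name": "hand_motion", "arguments": {"ticks": {"motion": [[0,0,0,0,0,0],[0,0,0,0,0,0],[0,0,0,0,0,0],[0,0,0,0,0,0],[0,0,0,0,0,0],[0,0,0,0,0,0],[0,0,0,0,0,0],[0,0,0,0,0,0],[0,0,0,0,0,0]]}, "finger_gap": 0, "force": 20}}

```text
time_s: 9.42
tcp_pos: [0.4672, -0.0791, 0.168]
eef_rot: [180.0, -0.0, 43.4]
contact_force: [-0.3, 1.5, 1.7]
gripper_width: 0.0154
gripper_force: 20.0
```

Create arc.py:
```python
import sys,numpy as np
from go import *
s=telemetry.get_state();A=np.array([.5708,-.0941]);v=s["tcp_pos"][:2]-A;print(np.degrees(np.arctan2(v[1],v[0])).round(2),np.hypot(*v).round(4))
for t in map(float,sys.argv[1:]):
    a=np.radians(t);p=A+[np.cos(a)*v[0]-np.sin(a)*v[1],np.sin(a)*v[0]+np.cos(a)*v[1]]
    print(t,delta([*p,s["tcp_pos"][2]],s=s)[:3])
```

```bash
python3 arc.py 3 8 14 20 26 32 38 44 50 55 58 60
```

```text
171.75 0.1047
3.0 [-0.0042, 0.0035, -0.0]
8.0 [-0.0108, 0.0098, -0.0]
14.0 [-0.0179, 0.0181, -0.0]
20.0 [-0.0242, 0.0272, 0.0]
26.0 [-0.0294, 0.0368, 0.0]
32.0 [-0.0337, 0.0469, 0.0]
38.0 [-0.0368, 0.0574, 0.0]
44.0 [-0.0388, 0.0682, 0.0]
50.0 [-0.0397, 0.0791, 0.0]
55.0 [-0.0396, 0.0882, 0.0]
58.0 [-0.0391, 0.0937, 0.0]
60.0 [-0.0387, 0.0973, 0.0]
```

To row units: 0.0973 m / 0.5 = 0.1946, 0.0937 m / 0.5 = 0.1874.

Request:
{"name": "hand_motion", "arguments": {"ticks": {"motion": [[-0.0084,0.007,0,0,0,0],[-0.0216,0.0196,0,0,0,0],[-0.0358,0.0362,0,0,0,0],[-0.0484,0.0544,0,0,0,0],[-0.0588,0.0736,0,0,0,0],[-0.0674,0.0938,0,0,0,0],[-0.0736,0.1148,0,0,0,0],[-0.0776,0.1364,0,0,0,0],[-0.0794,0.1582,0,0,0,0],[-0.0792,0.1764,0,0,0,0],[-0.0782,0.1874,0,0,0,0],[-0.0774,0.1946,0,0,0,0]]}}}

```text
time_s: 10.42
tcp_pos: [0.5051, -0.1775, 0.1678]
eef_rot: [-179.9, 0.1, 43.4]
contact_force: [-5.6, 0.4, 7.0]
gripper_width: 0.0155
gripper_force: 20.0
```

```bash
python3 arc.py 3 8 14 20 26 32 38 41 42 43
```

```text
-128.23 0.1062
3.0 [0.001, 0.0055, -0.0]
8.0 [0.0032, 0.0145, -0.0]
14.0 [0.0069, 0.025, -0.0]
20.0 [0.0116, 0.035, -0.0001]
26.0 [0.0174, 0.0445, -0.0001]
32.0 [0.0242, 0.0533, -0.0001]
38.0 [0.0318, 0.0614, -0.0001]
41.0 [0.0359, 0.0651, -0.0001]
42.0 [0.0373, 0.0663, -0.0001]
43.0 [0.0388, 0.0675, -0.0001]
```

To row units: 0.0663 m / 0.5 = 0.1326, 0.0651 m / 0.5 = 0.1302.

Request:
{"name": "hand_motion", "arguments": {"ticks": {"motion": [[0.002,0.011,0,0,0,0],[0.0064,0.029,0,0,0,0],[0.0138,0.05,0,0,0,0],[0.0232,0.07,0,0,0,0],[0.0348,0.089,0,0,0,0],[0.0484,0.1066,0,0,0,0],[0.0636,0.1228,0,0,0,0],[0.0718,0.1302,0,0,0,0],[0.0746,0.1326,0,0,0,0],[0.0746,0.1326,0,0,0,0]]}}}

```text
time_s: 11.25
tcp_pos: [0.5789, -0.1994, 0.1678]
eef_rot: [-180.0, 0.1, 43.4]
contact_force: [-3.7, -1.1, 6.1]
gripper_width: 0.0155
gripper_force: 20.0
```

```bash
python3 arc.py 0;  python3 - <<'E'
from h import *
from plant import r, vision, telemetry
a=[]
for n,(u,v) in(("top",(340,255)),("side",(330,285))):
    c=vision.capture(n);pickle.dump(c,open(n+"1.pkl","wb"));a.append(cv2.resize(c["frame"][v-75:v+75,u-65:u+65],(390,450),interpolation=cv2.INTER_CUBIC))
cv2.imwrite("pics/end1.png",cv2.hconcat(a)[:,:,::-1])
E
```

```text
-85.58 0.1056
0.0 [0.0, 0.0, 0.0]
```

View pics/end1.png

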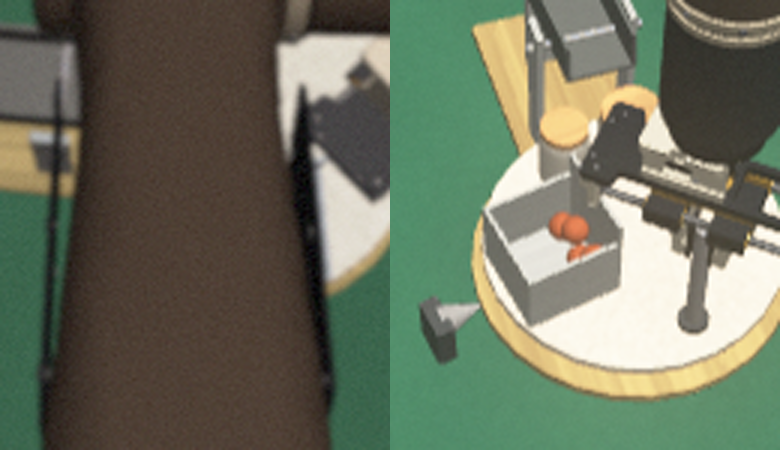

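The side view shows the bin turned to face the cone (tip about (480,312)), with balls inside and the post still held. The arm blocks the top view. I'll measure the bin and pointer directions precisely.

Run:
```python
from h import *
from scipy.optimize import least_squares
def binfit(c,A,g):
    W=cloud(c);f=c["frame"].astype(int);P=W.reshape(-1,3);F=f.reshape(-1,3);ok=np.isfinite(P[:,0])&(F.max(1)-F.min(1)<40)
    P=P[ok];a=np.radians(g)
    def loc(P,a,A): u=np.array([np.cos(a),np.sin(a)]);q=P[:,:2]-A;return q@u,q@[-u[1],u[0]]
    r0,t0=loc(P,a,A);k=(P[:,2]>.055)&(P[:,2]<.11)&(r0>.03)&(r0<.14)&(abs(t0)<.055)
    P=P[k]
    def res(x):
        r,t=loc(P,x[0],A);dr=r-(.085+x[1]);t=t-x[2]
        m=np.maximum(abs(dr),abs(t)); # distance to nearest wall face inner .041/outer .045
        return np.minimum(abs(m-.041),abs(m-.045))
    b=min((least_squares(res,[a+np.radians(o),dr,0],loss="soft_l1",f_scale=.001) for o in(-4,-2,0,2,4) for dr in(-.003,0,.003)),key=lambda s:s.cost)
    return np.degrees(b.x[0])%360,b.x[1:].round(4),len(P),(b.cost/len(P)*1e6).round(3)
A={"top":np.array([.5713,-.0913]),"side":np.array([.5702,-.0969])}
for n in("top","side"): print(n,"start",binfit(pickle.load(open(n+"0.pkl","rb")),A[n],82))
print("side now",binfit(pickle.load(open("side1.pkl","rb")),A["side"],184.5))
for n,i in(("top",0),("side",0),("side",1)):
    c=pickle.load(open(f"{n}{i}.pkl","rb"));W=cloud(c);f=c["frame"].astype(int);x,y,z=np.moveaxis(W,-1,0);d=np.hypot(x-A[n][0],y-A[n][1]);a=np.degrees(np.arctan2(y-A[n][1],x-A[n][0]))%360
    k=(a>170)&(a<200)&(f.max(-1)-f.min(-1)<30)&(d<.212)
    for nm,kk in(("blocktop",k&(z>.046)&(d>.183)),("conetop",k&(z>.02)&(d>.15)&(d<.18))):
        Q=W[kk].mean(0);print(n,i,nm,kk.sum(),Q.round(4),"ang",np.degrees(np.arctan2(Q[1]-A[n][1],Q[0]-A[n][0])).round(2)%360)
```

```text
top start (np.float64(82.04660127429388), array([ 0.0005, -0.0008]), 320, np.float64(0.24))
side start (np.float64(81.85275171805552), array([-0.0003, -0.0001]), 885, np.float64(0.605))
side now (np.float64(184.45111441499208), array([-0.0008, -0.0001]), 951, np.float64(0.507))
top 0 blocktop 145 [ 0.376  -0.106   0.0503] ang 184.3
top 0 conetop 51 [ 0.4013 -0.1039  0.0423] ang 184.23
side 0 blocktop 99 [ 0.3746 -0.1136  0.0499] ang 184.87
side 0 conetop 32 [ 0.3994 -0.1129  0.0416] ang 185.37
side 1 blocktop 122 [ 0.3726 -0.1027  0.1804] ang 181.68
side 1 conetop 30 [ 0.3996 -0.1125  0.0417] ang 185.22
```

The bin points at 184.45° and the pointer at about 184.3–184.9°, so they are aligned within about half a degree. I'll let it settle, confirm and hand in.

Request:
{"name": "hand_motion", "arguments": {"ticks": {"motion": [[0,0,0,0,0,0],[0,0,0,0,0,0],[0,0,0,0,0,0],[0,0,0,0,0,0],[0,0,0,0,0,0],[0,0,0,0,0,0]]}}}

```text
time_s: 11.85
tcp_pos: [0.5784, -0.1994, 0.1678]
eef_rot: [180.0, 0.0, 43.4]
contact_force: [-2.6, -5.4, 3.3]
gripper_width: 0.0153
gripper_force: 20.0
```

Run:
```python
from h import *
from plant import r, vision, telemetry
c=vision.capture("side");f=c["frame"].astype(int);W=cloud(c)
k=((f[...,0]>1.7*f[...,1])&(f[...,0]>110)&(W[...,0]>.35)).astype(np.uint8)
n,l,s,ce=cv2.connectedComponentsWithStats(k)
print([(s[i,4],ce[i].round().tolist(),W[l==i].mean(0).round(3).tolist()) for i in range(1,n) if s[i,4]>8])
print(r.close_job())
```

```text
[(np.int32(949), [243.0, 185.0], [0.434, 0.404, 0.038]), (np.int32(57), [325.0, 285.0], [0.511, -0.087, 0.08]), (np.int32(18), [328.0, 293.0], [0.51, -0.113, 0.075])]
the job is handed in; nothing more can be done
None
```

I handed the job in at about 12 s: the balls are in the bin, the tray is back on its stand, and the bin points at the cone to within about half a degree with the post still gripped. I saw all four balls in the bin before turning; afterwards the bin wall partly hid them, and none showed outside it.

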